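Set the clamp ratchet to tighten and clamp the heat-sink module

ROBOT

A 6-joint arm with a two-finger parallel gripper is mounted at the origin on the work surface. World frame = base frame: x ahead of the robot, y to its left, z up, the work surface at z = 0. Lengths are in m, angles in rad, forces in N, time in s.
With the tool pointing down it reaches from about 0.25 to 0.775 m from the base axis. Payload 8.9 kg.
Tool frame: the origin (TCP) lies midway between the tips of the shut fingers; the grasp point (between the pads) lies 19 mm behind it; z points along the fingers, y is the line along which they close (so a half turn about z gives the same grasp; the last joint's range is limited). The gripper opens to 85 mm and grips with 20 to 120 N. Pads are 22 mm wide; open, the fingers measure 114 mm over their backs; the gripper's body (76 mm by 85 mm) begins 54 mm behind the grasp point. The pads swing forward as they close: fully open they stand 13 mm farther back than shut.
Start: joints at [0.988, 0.291, -0.153, 1.127, 0, 1.431], TCP at [0.225, 0.474, 0.231] pointing down, gripper open.
Joint ranges: [-2.52, 2.52], [-0.91, 1.74], [-1.3, 1.37], [-1.96, 2.02], [-1.52, 1.47], [-3.14, 3.14]. Speed limits (rad/s): [2.22, 2.22, 2.79, 3.14, 3.14, 3.14].

INTERFACE

Orientations are given as a unit quaternion [w, x, y, z].
In Python, from station import r gives the robot as it stands. The module is installed in compiled form; this text tells all that it offers.
- The arm moves only by the shell command python3 -m inch 'ROWS' [OPENING]. ROWS is JSON, a list that holds one entry, the list of rows, each a list of 6 numbers: the shift along the tool's x, y, z in mm, then the turn, a rotation vector about the tool's x, y, z in degrees. In form: [[[dx, dy, dz, rx, ry, rz], ...]]. A call has 1 to 5 rows; each row is the pose to reach, as a shift and turn from the pose commanded when the call began, along the tool's axes at that moment; what a row does not reach only later rows make up. A row lasts 1/12 s, in which the tool goes at most 41.7 mm and 7.16 degrees, less where a joint would pass 70% of its speed; a pose out of reach is approached as far as the arm can. A call with a gripper value outside its range is refused whole. OPENING is the finger opening in mm, from 0 to 85.4, set as the call begins (- or left out, the last holds). The fingers move at their own pace and stop on an object; the grip force is fixed at half the most. Time passes only in rows, so rows that repeat a pose let the fingers close. It gives the time, the measured TCP pose, the force, the opening and the grip force at its end, in the units of the state.
- r.state(): the state, without advancing time (a new reading comes with each control period).
- r.get_image(name): name is "scene" or "side" or "wrist"; returns a dict with "image" (384x512x3 uint8, red, green, blue), "range_z" (384x512 float32, m along the optical axis (not along the pixel's ray), 0 where there is no reading), "vertical_fov" (degrees; the focal length in pixels is half the picture's height over the tangent of half this angle, whatever the lens; pixels are square), "cx", "cy" (the principal point, pixels), "cam_to_world" (4x4, takes a point from camera to world coordinates); the wrist camera has in their place "mount" (4x4, takes a point from camera to tool coordinates, whose origin is the TCP and whose axes are the flange's). Camera axes: x right, y up, looking along -z (the intrinsics and any distortion apply to the point x, -y, -z); pixel columns grow to the right and rows downward; lengths in m; the calibration is good to about 2 mm. A picture is of the moment at which its call begins: read the wrist's pose just before it.
- r.sign_off(): hands the job in; it is judged then, once.
The state is a dict: "time_s": time; "joint_positions": joint angles; "qvel": joint speeds; "joint_torque": joint torques, N m; "eef_pos": TCP position; "eef_rot": TCP orientation; "force": force on the tool from outside, world axes, zero at the start; "wrist_torque": the same for the moment, N m; "opening": finger opening in m; "grip_force": force on a finger pad.
Only numpy, scipy, OpenCV 4.12 (cv2) and the standard library are available. Lean on these libraries where they do the work, as an engineer would, in place of code of your own. Each camera call takes 0.05 s, during which the arm holds its last target. There are 200 camera calls.

TASK

The copper module in the test fixture still has to be clamped. Flip the ratchet's small direction lever fully over to the tightening side, then work the handle back and forth to screw the pad down onto the module until pulling the handle's grip takes about 8 N, no more, so the module is held firmly but not crushed. Leave the lever on the tightening side, let go, and do not disturb the parts lying around.

Things in the scene. Friction and masses are not known exactly. Their poses are not given: they have to be found in the camera images.
- fixture: Black steel base plate 200 x 260 x 12 mm (x, y, z), fixed to the table, with a brown nest in its middle, two upright posts at y = +-108 mm and a black bridge bar across them (top at z = 140 mm). Origin: centre of the underside, straight below the vertical clamp screw; z up; -x is the side where the ratchet handle swings, towards the robot.
- axis_top (a point): Point on the screw's vertical axis at the top face of the round steel ratchet head (66 mm across, 24 mm high), which sits on the clamp screw above the bridge. Screw, head, handle, lever and pad go down together by 3 mm per radian that the screw is tightened (up when loosened).
- ratchet (a joint): Angle of the handle (flat steel bar, 18 mm wide) about the screw axis: 0 along the fixture's -x, growing clockwise seen from above, towards its +y; stops at -0.85 and 0.85. With the lever set to tightening, clockwise tightens and moving back only clicks (teeth every 0.31 rad: up to that much of a stroke is lost before it bites). Set to loosening, clockwise only clicks and moving back unscrews.
- grip_mid (a point): Middle of the upright black grip at the handle's end, 125 mm from the screw axis: cylinder 18 mm thick, 45 mm tall, spins freely; point 22 mm above its lower end, 16 mm above the head's top face. Force along its path: about 1 N to swing back, 2 N to turn the screw freely, then rising some 20 N per rad once the pad bears; at 8 N the pad presses with 40 to 80 N. It stays when released.
- selector (a joint): Small direction lever on top of the ratchet head; its vertical pivot lies 10 mm from the screw axis towards the grip. 0 = loosening (its start): it points towards the grip but 0.5 rad counter-clockwise (from above) of the handle's line. 1.0 = tightening: at its stop 0.5 rad clockwise of that line. Stays where left; takes 1 to 2 N at its tab; pushed past its stop it takes the handle along.
- selector_tab (a point): Centre of the upright dark tab at the end of the direction lever, 34 mm from its pivot: 10 mm wide along its path, 8 mm thick, 24 mm tall, from 2 to 26 mm above the head's top face.
- pad: Round steel pad 34 mm across on the end of the clamp screw, turning with it, with a rubber foot 38 mm across below it. Origin: centre of the foot's lower face when new; starts 2.5 mm above the module's top. The foot is worn by an unknown 0 to 3 mm, so when it touches cannot be told from the poses: feel for it. The foot gives 1 mm per 60 N.
- module: Loose copper heat-sink module in the nest: base 50 x 50 x 5 mm with a block 40 x 40 mm on it, 22 mm high in all; stands on the nest floor 23 mm above the table, straight below the pad. Origin: centre of its underside.
- nut: Bystander: steel ring 22 mm across, 9 mm high, on the fixture's base plate. Origin: centre of underside.
- weight: Bystander: brass cylinder 32 mm across, 30 mm high, on the fixture's base plate. Origin: centre of underside.
- spare1: Bystander: spare copper module, like the one in the nest, on the table beside the fixture.
- spare2: Bystander: another spare copper module on the table beside the fixture.
- jar: Bystander: small white jar 48 mm across, 50 mm high, on the table. Origin: centre of underside.
- driver: Bystander: screwdriver 160 mm long lying on the table.
- shim: Bystander: flat aluminium block 50 x 30 x 8 mm on the table. Origin: centre of underside.

How it is judged:
By the outcome, as a careful person would: the job done as asked, in the order asked, and still so for the second after the job is handed in, with the robot touching nothing.
It also fails if it takes over 72 s, if anything falls off the work surface, if the arm or the gripper's body presses on something with over 40 N, if the wrist force passes 120 N, or if a joint passes its speed limit or range.

## Working session

There is one attempt and no reset: what is moved stays moved. The work goes in short steps, Python scripts to look and compute and a shell command to move; the robot and the scene stay as the last step left them, time stands still between calls to the robot, and variables do not carry over. Pictures are saved under pics/ and viewed, at most 13 in all, crops included, and the job is handed in when it is done.

```bash
mkdir -p pics; cat > h.py <<'E'
import numpy as np, cv2
from station import r
def shot(n):
    s=r.state(); d=r.get_image(n); 
    if 'cam_to_world' in d: T=np.array(d['cam_to_world'])
    else:
        from scipy.spatial.transform import Rotation as R
        q=s['eef_rot']; W=np.eye(4); W[:3,:3]=R.from_quat([q[1],q[2],q[3],q[0]]).as_matrix(); W[:3,3]=s['eef_pos']; T=W@np.array(d['mount'])
    h,w=d['image'].shape[:2]; f=h/2/np.tan(np.radians(d['vertical_fov'])/2)
    z=d['range_z']; v,u=np.mgrid[:h,:w]
    P=np.stack([(u-d['cx'])/f*z,-(v-d['cy'])/f*z,-z],-1)@T[:3,:3].T+T[:3,3]
    P[z==0]=np.nan
    return d,P,f,T
def save(n,im): cv2.imwrite('pics/'+n,im[...,::-1])
E
python3 - <<'E'
from h import *
print(r.state())
for n in ('scene','side'):
    d,P,f,T=shot(n); save(n+'0.png',d['image']); np.savez(n+'0.npz',P=P,im=d['image'])
    print(n,f,d['cx'],d['cy'],[k for k in d],T.round(3).tolist())
E
```

```text
{'time_s': 0.0, 'joint_positions': array([ 9.87679643e-01,  2.91268094e-01, -1.54103190e-01,  1.12670170e+00,
       -5.43117016e-06,  1.43149859e+00]), 'qvel': array([ 0.00164201,  0.0001652 ,  0.00041667, -0.00144658, -0.0002306 ,
       -0.00067783]), 'joint_torque': array([ 1.71519441e-04, -5.37141109e+01,  3.31373262e+01,  1.57930650e-02,
       -3.40597626e-04, -1.96150364e-05]), 'eef_pos': array([0.2251905 , 0.47377906, 0.23074727]), 'eef_rot': array([-2.23047046e-04,  2.20092629e-01,  9.75478768e-01, -5.98096566e-04]), 'force': array([ 0.35339259,  0.01032625, -0.49989879]), 'wrist_torque': array([-0.04425975,  0.05974761, -0.03395766]), 'grip_force': 0.0, 'opening': 0.08524514946621138}
scene 496.80444752218796 256.34360068897587 195.72378507208086 ['image', 'range_z', 'vertical_fov', 'cx', 'cy', 'cam_to_world'] [[-0.623, -0.435, 0.649, 1.261], [0.782, -0.341, 0.522, 0.575], [-0.006, 0.833, 0.553, 0.726], [0.0, 0.0, 0.0, 1.0]]
side 399.61868296160947 250.996340731306 187.5260392779163 ['image', 'range_z', 'vertical_fov', 'cx', 'cy', 'cam_to_world'] [[0.943, 0.233, -0.238, 0.32], [-0.333, 0.615, -0.715, -0.775], [-0.02, 0.753, 0.658, 0.866], [0.0, 0.0, 0.0, 1.0]]
```

View pics/scene0.png

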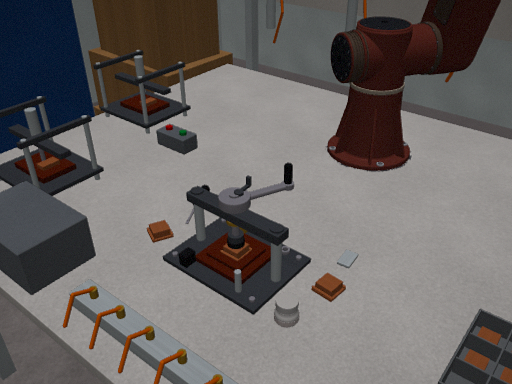

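View pics/side0.png

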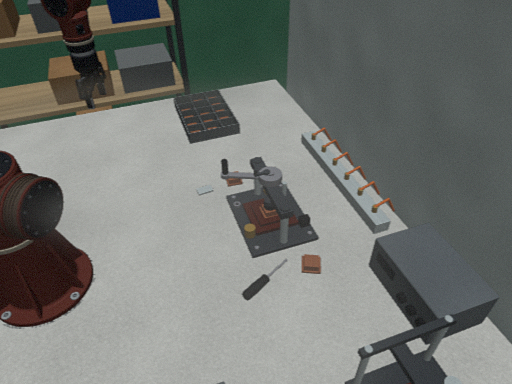

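The scene view shows the ratchet head at about (235,200), the grip at (288,173) and the lever tab at (248,182). In the side view the head is at (268,177) and the grip at (225,166). Next I measure.

```bash
python3 - <<'E'
from h import *
for n,(u0,u1,v0,v1) in (('scene',(160,312,155,300)),('side',(210,320,145,255))):
    D=np.load(n+'0.npz'); P=D['P'][v0:v1,u0:u1].reshape(-1,3); P=P[np.isfinite(P[:,0])]
    print(n,np.histogram(P[:,2],bins=np.arange(0,.24,.01)))
    for a,b in ((.13,.145),(.158,.166),(.166,.172),(.172,.18),(.18,.187),(.187,.195),(.195,.25)):
        Q=P[(P[:,2]>a)&(P[:,2]<b)]
        if len(Q): print(a,b,len(Q),Q.mean(0).round(4),Q.min(0).round(3),Q.max(0).round(3))
    im=D['image'] if 'image' in D else D['im']
    c=cv2.resize(im[v0:v1,u0:u1],None,fx=5,fy=5,interpolation=cv2.INTER_CUBIC)[:600,:800]; save(n+'c.png',c)
E
```

```text
scene (array([7443, 3632, 1435,  871,  362,  254,  188,  205,  104,  104,   71,
         94,  389,  627,  689,  144,  448,  514,  111,   64,   43,   30,
          0]), array([0.  , 0.01, 0.02, 0.03, 0.04, 0.05, 0.06, 0.07, 0.08, 0.09, 0.1 ,
       0.11, 0.12, 0.13, 0.14, 0.15, 0.16, 0.17, 0.18, 0.19, 0.2 , 0.21,
       0.22, 0.23]))
0.13 0.145 1266 [0.6459 0.0358 0.1391] [ 0.619 -0.108  0.13 ] [0.66  0.143 0.145]
0.158 0.166 239 [0.6085 0.048  0.1621] [ 0.523 -0.007  0.158] [0.674 0.082 0.166]
0.166 0.172 318 [0.5923 0.0475 0.1685] [ 0.515 -0.01   0.166] [0.673 0.084 0.172]
0.172 0.18 460 [0.6352 0.023  0.1751] [ 0.518 -0.015  0.172] [0.672 0.078 0.18 ]
0.18 0.187 93 [0.5965 0.0345 0.1822] [0.521 0.012 0.18 ] [0.645 0.078 0.187]
0.187 0.195 48 [0.553  0.0549 0.1911] [0.523 0.015 0.187] [0.601 0.078 0.195]
0.195 0.25 107 [0.5404 0.0626 0.205 ] [0.519 0.015 0.195] [0.601 0.078 0.214]
side (array([3519, 1962,  704,  436,  267,   88,   70,   68,   27,   21,   19,
         19,   87,  288,  305,   86,  240,  304,   56,   31,   19,   21,
          0]), array([0.  , 0.01, 0.02, 0.03, 0.04, 0.05, 0.06, 0.07, 0.08, 0.09, 0.1 ,
       0.11, 0.12, 0.13, 0.14, 0.15, 0.16, 0.17, 0.18, 0.19, 0.2 , 0.21,
       0.22, 0.23]))
0.13 0.145 566 [ 0.6352 -0.0168  0.1396] [ 0.619 -0.11   0.13 ] [0.657 0.138 0.145]
0.158 0.166 135 [0.5862 0.0241 0.1624] [ 0.512 -0.018  0.158] [0.667 0.083 0.166]
0.166 0.172 171 [0.5788 0.0347 0.1685] [ 0.512 -0.02   0.166] [0.666 0.076 0.172]
0.172 0.18 269 [0.6294 0.016  0.1748] [ 0.516 -0.018  0.172] [0.67 0.07 0.18]
0.18 0.187 46 [0.5918 0.0305 0.1822] [0.516 0.007 0.18 ] [0.648 0.068 0.187]
0.187 0.195 27 [0.5496 0.0451 0.1911] [0.516 0.011 0.187] [0.599 0.066 0.195]
0.195 0.25 54 [0.5352 0.0561 0.2057] [0.516 0.012 0.195] [0.599 0.073 0.216]
```

View pics/sidec.png

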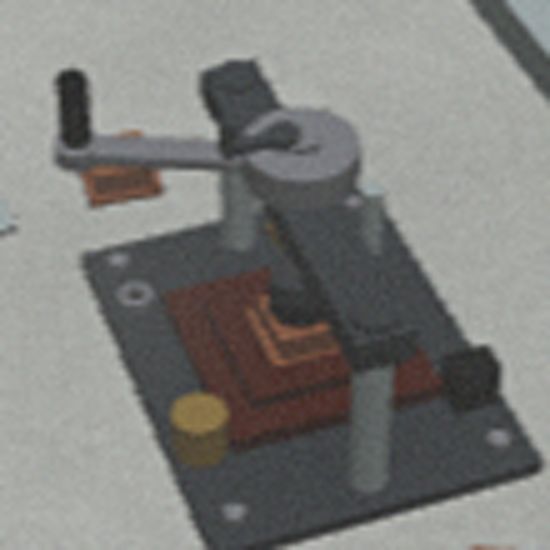

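```bash
python3 - <<'E'
from h import *
from scipy.optimize import least_squares
for n,(u0,u1,v0,v1) in (('scene',(160,312,155,300)),('side',(210,320,145,255))):
    D=np.load(n+'0.npz'); P=D['P'][v0:v1,u0:u1].reshape(-1,3); I=D['im'][v0:v1,u0:u1].reshape(-1,3).astype(int); k=np.isfinite(P[:,0]);P=P[k];I=I[k]
    b=P[(P[:,2]>.132)&(P[:,2]<.145)&(I.max(1)<90)][:,:2].astype(np.float32)
    print(n,'bar',cv2.minAreaRect(b))
    hd=P[(P[:,2]>.165)&(P[:,2]<.182)&(P[:,0]>.6)]
    print('head ztop',np.percentile(hd[:,2],[10,50,90]), cv2.minEnclosingCircle(hd[hd[:,2]>.17][:,:2].astype(np.float32)))
    g=P[(P[:,2]>.18)&(P[:,0]<.57)]; print('grip',np.median(g,0),g.min(0),g.max(0))
    t=P[(P[:,2]>.185)&(P[:,0]>.57)]; print('tab',len(t),np.median(t,0),t.min(0),t.max(0))
E
```

```text
scene bar ((0.6406394839286804, 0.01790710538625717), (0.2505030035972595, 0.03930217772722244), 89.01872253417969)
head ztop [0.16801001 0.17429581 0.17968093] ((0.6370329260826111, 0.020606573671102524), 0.036725979298353195)
grip [0.53049674 0.07221785 0.19971871] [0.51914937 0.05986631 0.18028378] [0.53520516 0.07829519 0.21449253]
tab 37 [0.59867455 0.02066857 0.19486316] [0.59152275 0.01464135 0.18635521] [0.60131334 0.02543616 0.20142556]
side bar ((0.6380569338798523, 0.012227609753608704), (0.2450125813484192, 0.03786257281899452), 89.70305633544922)
head ztop [0.16977109 0.17389496 0.17916756] ((0.636732280254364, 0.015944339334964752), 0.03510066494345665)
grip [0.52304156 0.06184021 0.2000064 ] [0.51579815 0.05671336 0.18075598] [0.53276278 0.07323162 0.21553194]
tab 20 [0.59421838 0.01663582 0.19342228] [0.59096387 0.01077561 0.1866584 ] [0.59925504 0.02339318 0.20116384]
```

View pics/scenec.png

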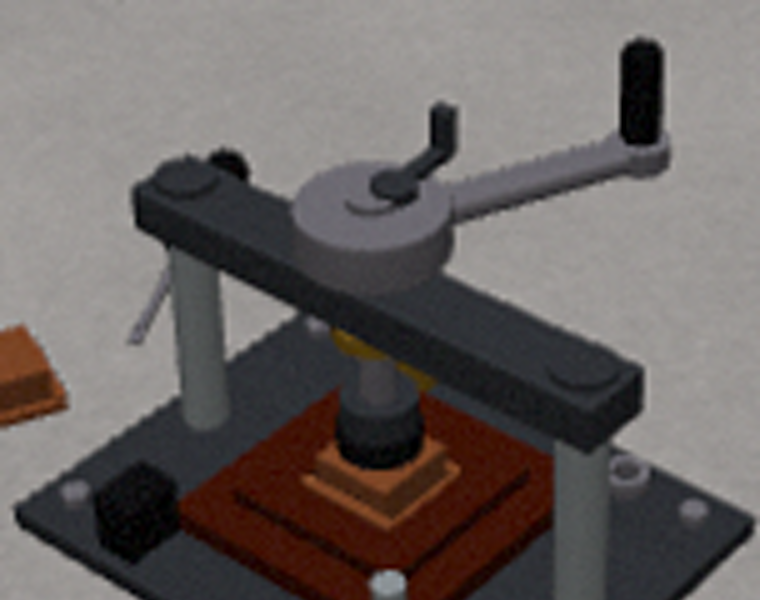

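Both views agree: axis ≈ (0.639, 0.016), head top z ≈ 0.176, handle angle ≈ 0.41 and tab ≈ (0.597, 0.018), which is where the given geometry puts it. The tool's y axis is already close to the handle's tangent. I'll go above and behind the tab with the fingers shut.

```bash
python3 -m inch '[[[-35,-19,-15,0,0,0],[-71,-37,-30,0,0,0],[-106,-56,-30,0,0,0],[-142,-75,-30,0,0,0],[-177,-94,-30,0,0,0]]]' 0
python3 -m inch '[[[-35,-19,0,0,0,0],[-71,-37,0,0,0,0],[-106,-56,0,0,0,0],[-142,-75,0,0,0,0],[-177,-94,0,0,0,0]]]'
python3 -m inch '[[[-35,-19,0,0,0,0],[-71,-37,0,0,0,0],[-106,-56,0,0,0,0],[-142,-75,0,0,0,0],[-177,-94,0,0,0,0]]]'
python3 -m inch '[[[0,0,0,0,0,0],[0,0,0,0,0,0]]]'
python3 - <<'E'
from h import *
s=r.state(); print(s['eef_pos'],s['eef_rot'],s['joint_positions'],s['force'])
d,P,f,T=shot('wrist'); save('w1.png',d['image']); np.savez('w1.npz',P=P,im=d['image'])
print(T.round(3))
E
```

```text
time_s: 0.52
eef_pos: [0.3456, 0.3117, 0.2614]
eef_rot: [0.0, 0.22, 0.976, 0.0]
force: [0.7, 0.5, 0.7]
opening: 0.0256
grip_force: 0.0
time_s: 0.93
eef_pos: [0.4651, 0.1504, 0.2612]
eef_rot: [-0.0, 0.22, 0.975, -0.0]
force: [-0.0, 0.5, 0.5]
opening: -0.0002
grip_force: 0.0
time_s: 1.35
eef_pos: [0.5846, -0.0105, 0.2609]
eef_rot: [-0.0, 0.22, 0.975, 0.0]
force: [0.8, 0.7, -0.1]
opening: -0.0002
grip_force: 0.0
time_s: 1.52
eef_pos: [0.5843, -0.0104, 0.2602]
eef_rot: [-0.001, 0.222, 0.975, -0.0]
force: [-0.7, 0.5, -0.2]
opening: 0.0
grip_force: 0.0
[ 0.58432834 -0.0103601   0.26015308] [-8.04531293e-04  2.21571541e-01  9.75143784e-01 -7.20520566e-05] [-1.42785037e-01  3.94517877e-01  7.32028587e-02  1.25109675e+00
 -1.40202856e-05  3.04066672e-01] [-0.69031127  0.52017943 -0.18700104]
[[ 0.432 -0.862 -0.265  0.517]
 [ 0.902  0.413  0.127  0.023]
 [-0.    -0.294  0.956  0.402]
 [ 0.     0.     0.     1.   ]]
```

View pics/w1.png

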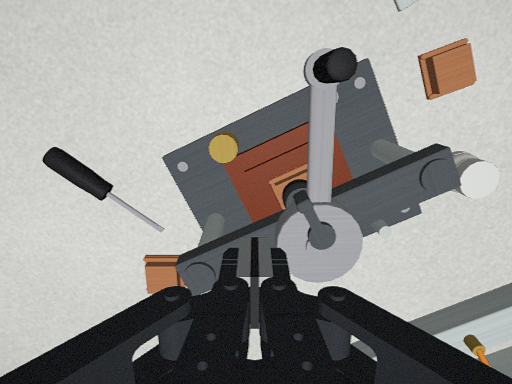

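The wrist view shows the head at (320,242), the tab at (297,195), the grip top at (342,65) and the shut finger tips at (255,245), to the left of the tab.

```bash
python3 - <<'E'
from h import *
D=np.load('w1.npz');P=D['P'];I=D['im'].astype(int)
def q(n,u0,u1,v0,v1,za,zb,dark=None):
    p=P[v0:v1,u0:u1].reshape(-1,3);i=I[v0:v1,u0:u1].reshape(-1,3).max(1)
    m=(p[:,2]>za)&(p[:,2]<zb)
    if dark==1:m&=i<90
    if dark==0:m&=i>=110
    p=p[m];print(n,len(p),np.median(p,0).round(4),p.min(0).round(4),p.max(0).round(4)); return p
p=q('head',270,370,195,290,.165,.183,0)
c,rad=cv2.minEnclosingCircle(p[:,:2].astype(np.float32));print(c,rad)
q('tab',275,320,170,225,.19,.21)
q('grip top',310,370,35,95,.205,.225)
q('grip',310,370,35,95,.18,.225)
q('fingers?',200,300,225,300,.2,.29)
q('lever',275,340,170,260,.179,.19,1)
E
```

```text
head 4459 [0.6403 0.0186 0.1734] [ 0.6023 -0.0112  0.1654] [0.6722 0.0508 0.1811]
(0.6368480920791626, 0.019868221133947372) 0.03556167706847191
tab 225 [0.5947 0.0211 0.1982] [0.5919 0.016  0.1901] [0.6006 0.026  0.2007]
grip top 943 [0.5255 0.0693 0.2119] [0.5171 0.0613 0.2051] [0.5344 0.0789 0.2142]
grip 1172 [0.5253 0.0678 0.2116] [0.5171 0.0612 0.18  ] [0.5344 0.0789 0.2142]
fingers? 1842 [ 0.5749 -0.0046  0.2791] [ 0.5713 -0.0189  0.2626] [0.5846 0.0059 0.29  ]
lever 100 [0.5929 0.021  0.1833] [0.5921 0.0133 0.1791] [0.6374 0.0319 0.1897]
```

```bash
python3 -m inch '[[[0,0,30,0,0,0],[0,0,60,0,0,0],[0,0,73,0,0,0],[0,0,73,0,0,0],[0,0,73,0,0,0]]]' | grep -E 'pos|force:'
for i in 1; do python3 -m inch '[[[3,3,0,0,0,0],[3,6,0,0,0,0],[3,9,0,0,0,0],[3,11,0,0,0,0],[3,11,0,0,0,0]]]'| grep -E 'pos|force:'; done
python3 -m inch '[[[0,2,0,0,0,0],[0,4,0,0,0,0],[0,6,0,0,0,0],[0,8,0,0,0,0],[0,8,0,0,0,0]]]'| grep -E 'pos|force:'
python3 -m inch '[[[0,2,0,0,0,0],[0,4,0,0,0,0],[0,6,0,0,0,0],[0,8,0,0,0,0],[0,8,0,0,0,0]]]'| grep -E 'pos|force:'
python3 -c "
from h import *
d,P,f,T=shot('wrist'); save('w2.png',d['image'][100:340,120:440])"
```

```text
eef_pos: [0.583, -0.0074, 0.1884]
force: [0.3, -0.3, 1.0]
grip_force: 0.0
eef_pos: [0.5864, 0.0032, 0.1889]
force: [0.3, 0.5, -0.1]
grip_force: 0.0
eef_pos: [0.5894, 0.0102, 0.1882]
force: [-1.6, -0.6, 0.9]
grip_force: 0.6
eef_pos: [0.5931, 0.0175, 0.1883]
force: [-1.2, -0.7, 0.1]
grip_force: 0.4
```

View pics/w2.png

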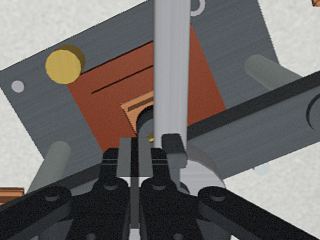

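The tab, at (170,150) in the crop, is against the finger and moving with it. I keep pushing.

```bash

python3 -m inch '[[[0,2,0,0,0,0],[0,4,0,0,0,0],[0,6,0,0,0,0],[0,8,0,0,0,0],[0,8,0,0,0,0]]]'| grep -E 'pos|force:'
python3 -m inch '[[[0,2,0,0,0,0],[0,4,0,0,0,0],[0,6,0,0,0,0],[0,8,0,0,0,0],[0,8,0,0,0,0]]]'| grep -E 'pos|force:'
python3 -m inch '[[[0,1,0,0,0,0],[0,2,0,0,0,0],[0,2,0,0,0,0]]]'| grep -E 'pos|force:'
python3 -m inch '[[[0,1,0,0,0,0],[0,2,0,0,0,0],[0,2,0,0,0,0]]]'| grep -E 'pos|force:'
python3 -c "
from h import *
d,P,f,T=shot('wrist'); save('w3.png',d['image'][100:340,120:440]); 
p=P[170:290,250:350].reshape(-1,3); p=p[(p[:,2]>.188)&(p[:,2]<.206)]; print(len(p),np.median(p,0),p.min(0),p.max(0))"
```

```text
eef_pos: [0.5963, 0.0247, 0.1883]
force: [-1.3, -0.9, 0.8]
grip_force: 0.6
eef_pos: [0.6001, 0.0318, 0.1884]
force: [1.6, -2.1, -0.4]
grip_force: 0.7
eef_pos: [0.6007, 0.0334, 0.1884]
force: [0.8, -1.8, 0.5]
grip_force: 1.0
eef_pos: [0.6015, 0.0353, 0.1884]
force: [0.7, -2.3, 1.0]
grip_force: 1.1
939 [0.60119812 0.0500709  0.19837169] [0.59054323 0.03896898 0.18800058] [0.61685141 0.05729836 0.20597258]
```

View pics/w3.png

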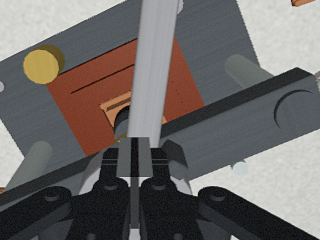

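```bash

for i in 1; do python3 -m inch '[[[0,1,0,0,0,0],[0,2,0,0,0,0],[0,2,0,0,0,0]]]'| grep -E 'pos|force:'
python3 -m inch '[[[0,1,0,0,0,0],[0,2,0,0,0,0],[0,2,0,0,0,0]]]'| grep -E 'pos|force:'
python3 -m inch '[[[0,1,0,0,0,0],[0,2,0,0,0,0],[0,2,0,0,0,0]]]'| grep -E 'pos|force:'; done
```

```text
eef_pos: [0.6024, 0.037, 0.1884]
force: [0.8, -4.1, 1.7]
grip_force: 1.5
eef_pos: [0.6032, 0.0388, 0.1883]
force: [0.7, -4.7, 0.7]
grip_force: 1.9
eef_pos: [0.604, 0.0401, 0.1883]
force: [0.1, -7.2, 0.3]
grip_force: 2.7
```

The force rose from 2 N to 7 N, so the lever is at its stop. I back off, lift and check.

```bash

python3 -m inch '[[[0,-10,0,0,0,0],[0,-30,0,0,0,0],[0,-30,-35,0,0,0],[0,-30,-65,0,0,0],[0,-30,-72,0,0,0]]]'| grep -E 'pos|force:'
python3 -m inch '[[[0,0,0,0,0,0],[0,0,0,0,0,0]]]' 45 | grep -E 'pos|force:'
python3 - <<'E'
from h import *
d,P,f,T=shot('wrist'); save('w4.png',d['image']); I=d['image'].astype(int)
def q(n,p,za,zb,lo,hi):
    m=(p[...,2]>za)&(p[...,2]<zb)&(p[...,0]>lo[0])&(p[...,0]<hi[0])&(p[...,1]>lo[1])&(p[...,1]<hi[1]);p=p[m];print(n,len(p),np.median(p,0).round(4),p.min(0).round(4),p.max(0).round(4)); return p
q('tab',P,.19,.205,(.585,.0),(.64,.07))
q('grip top',P,.205,.225,(.49,.04),(.56,.12))
h=P[(P[...,2]>.165)&(P[...,2]<.183)&(P[...,0]>.6)&(I.max(2)>110)];print(cv2.minEnclosingCircle(h[:,:2].astype(np.float32)),np.median(h,0))
E
```

```text
eef_pos: [0.5921, 0.0135, 0.2647]
force: [-0.3, -1.3, 0.2]
grip_force: 0.0
eef_pos: [0.5908, 0.0138, 0.26]
force: [0.7, 0.1, -0.5]
grip_force: 0.0
tab 217 [0.6146 0.0548 0.1983] [0.6107 0.0503 0.1901] [0.6213 0.0597 0.2005]
grip top 905 [0.5372 0.0899 0.2119] [0.5286 0.0818 0.205 ] [0.5465 0.0994 0.2144]
((0.6306111216545105, 0.02548614889383316), 0.04339739680290222) [0.62912552 0.01672269 0.17318158]
```

View pics/w4.png

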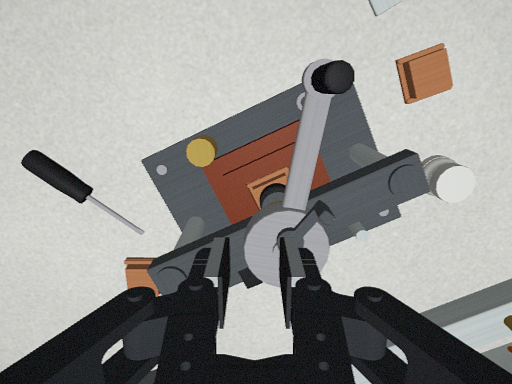

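The lever is at its stop: the tab is at (322,210), 0.5 rad clockwise of the handle line. The handle was carried to θ ≈ 0.62, with the grip at (0.537, 0.090). Next I straddle the grip.

```bash

python3 -m inch '[[[30,16,0,0,0,5],[60,32,0,0,0,10],[81,46,0,0,0,10],[81,46,0,0,0,10],[81,46,0,0,0,10]]]'| grep -E 'pos|force:'
python3 -m inch '[[[0,0,20,0,0,0],[0,0,40,0,0,0],[0,0,60,0,0,0],[0,0,80,0,0,0],[0,0,80,0,0,0]]]'| grep -E 'pos|force:'
python3 -m inch '[[[0,0,0,0,0,0],[0,0,0,0,0,0],[0,0,0,0,0,0],[0,0,0,0,0,0]]]' 21 
python3 -c "
from h import *
d,P,f,T=shot('wrist'); save('w5.png',d['image'])"
```

```text
eef_pos: [0.5363, 0.091, 0.2591]
force: [1.1, -0.0, 0.8]
grip_force: 0.0
eef_pos: [0.5353, 0.089, 0.1759]
force: [-1.1, 0.2, -0.9]
grip_force: 0.0
time_s: 7.22
eef_pos: [0.5385, 0.0897, 0.1814]
eef_rot: [0.001, 0.304, 0.953, 0.0]
force: [0.7, 0.0, -0.4]
opening: 0.0207
grip_force: 0.0
```

View pics/w5.png

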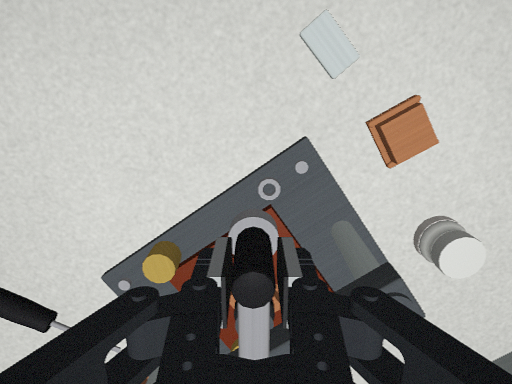

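The grip is between the fingers, centred at (253,270). I swing back along the arc.

```bash

for i in 1; do
python3 -m inch '[[[-0.5,-10.9,0,0,0,-5],[-1.9,-21.7,0,0,0,-10],[-4.3,-32.4,0,0,0,-15],[-7.5,-42.8,0,0,0,-20],[-11.7,-52.8,0,0,0,-25]]]'| grep -E 'pos|force:'
python3 -m inch '[[[-0.5,-10.9,0,0,0,-5],[-1.9,-21.7,0,0,0,-10],[-4.3,-32.4,0,0,0,-15],[-7.5,-42.8,0,0,0,-20],[-11.7,-52.8,0,0,0,-25]]]'| grep -E 'pos|force:'
python3 -m inch '[[[-0.5,-10.9,0,0,0,-5],[-1.9,-21.7,0,0,0,-10],[-4.3,-32.4,0,0,0,-15],[-7.5,-42.8,0,0,0,-20],[-11.7,-52.8,0,0,0,-25]]]'| grep -E 'pos|force:'
python3 -m inch '[[[0,0,0,0,0,0],[0,0,0,0,0,0]]]'; done
cat > t.py <<'E'
from h import *
from scipy.spatial.transform import Rotation as R
s=r.state();q=s['eef_rot'];M=R.from_quat([q[1],q[2],q[3],q[0]]).as_matrix()
a=np.array([.638,.018]);d=s['eef_pos'][:2]-a
th=np.arctan2(d[1],-d[0]); t=np.array([np.sin(th),np.cos(th)])
print('t %.2f th %.3f rad %.1f tool-y-th %.3f Ftan %.2f Ftool'%(s['time_s'],th,1e3*np.hypot(*d),np.pi/2-np.arctan2(M[1,1],M[0,1]),-s['force'][:2]@t),(M.T@s['force']).round(1),'z %.4f'%s['eef_pos'][2])
E
python3 t.py
```

```text
eef_pos: [0.5167, 0.0398, 0.181]
force: [0.4, 0.5, 1.3]
grip_force: 0.6
eef_pos: [0.5187, -0.0143, 0.1811]
force: [-0.0, 2.5, 0.9]
grip_force: 1.0
eef_pos: [0.5434, -0.0626, 0.181]
force: [-0.1, 0.9, -0.0]
grip_force: 0.3
time_s: 8.68
eef_pos: [0.5433, -0.0623, 0.1806]
eef_rot: [0.0, -0.337, 0.942, -0.0]
force: [0.5, -0.4, 0.1]
opening: 0.021
grip_force: 0.0
t 8.68 th -0.703 rad 124.2 tool-y-th -0.687 Ftan 0.58 Ftool [-0.1 -0.6 -0.1] z 0.1806
```

```bash

python3 -m inch '[[[-0.2,6.5,0.1,0,0,3],[-0.7,13.1,0.3,0,0,6],[-1.5,19.6,0.4,0,0,9],[-2.7,26,0.6,0,0,12],[-4.3,32.4,0.8,0,0,15]]]'>/dev/null; python3 t.py
python3 -m inch '[[[-0.2,6.5,0.1,0,0,3],[-0.7,13.1,0.3,0,0,6],[-1.5,19.6,0.4,0,0,9],[-2.7,26,0.6,0,0,12],[-4.3,32.4,0.8,0,0,15]]]'>/dev/null; python3 t.py
python3 -m inch '[[[-0.2,6.5,0.1,0,0,3],[-0.7,13.1,0.3,0,0,6],[-1.5,19.6,0.4,0,0,9],[-2.7,26,0.6,0,0,12],[-4.3,32.4,0.8,0,0,15]]]'>/dev/null; python3 t.py
```

```text
t 9.10 th -0.432 rad 123.9 tool-y-th -0.423 Ftan 1.24 Ftool [ 0.3 -1.2 -0.5] z 0.1798
t 9.52 th -0.167 rad 123.9 tool-y-th -0.162 Ftan 1.51 Ftool [-0.2 -1.5  0.5] z 0.1790
t 9.93 th 0.098 rad 124.0 tool-y-th 0.100 Ftan 1.43 Ftool [-1.3 -1.4 -1. ] z 0.1782
```

```bash

python3 -m inch '[[[-0.2,6.5,0.1,0,0,3],[-0.7,13.1,0.3,0,0,6],[-1.5,19.6,0.4,0,0,9],[-2.7,26,0.6,0,0,12],[-4.3,32.4,0.8,0,0,15]]]'>/dev/null; python3 t.py
python3 -m inch '[[[-0.1,4.4,0.1,0,0,2],[-0.3,8.7,0.2,0,0,4],[-0.7,13.1,0.3,0,0,6],[-1.2,17.4,0.4,0,0,8],[-1.9,21.7,0.5,0,0,10]]]'>/dev/null; python3 t.py
```

```text
t 10.35 th 0.362 rad 124.2 tool-y-th 0.362 Ftan 1.46 Ftool [ 0.5 -1.5 -0.8] z 0.1774
t 10.77 th 0.537 rad 124.3 tool-y-th 0.536 Ftan 0.91 Ftool [-0.4 -0.9 -1.4] z 0.1769
```

```bash

python3 -m inch '[[[-0.1,4.4,0.1,0,0,2],[-0.3,8.7,0.2,0,0,4],[-0.7,13.1,0.3,0,0,6],[-1.2,17.4,0.4,0,0,8],[-1.9,21.7,0.5,0,0,10]]]'>/dev/null; python3 t.py
python3 -m inch '[[[-0.1,4.4,0.1,0,0,2],[-0.3,8.7,0.2,0,0,4],[-0.3,8.7,0.2,0,0,4],[-0.3,8.7,0.2,0,0,4],[-0.3,8.7,0.2,0,0,4]]]'>/dev/null; python3 t.py
python3 - <<'E'
from h import *
for n in('scene','side'):
    d,P,f,T=shot(n); I=d['image'].astype(int)
    m=(P[...,2]>.155)&(P[...,2]<.19)&(abs(P[...,0]-.645)<.022)&(abs(P[...,1]-.008)<.02)&(I.max(2)>110)
    P0=np.load(n+'0.npz')['P'];I0=np.load(n+'0.npz')['im'].astype(int)
    m0=(P0[...,2]>.155)&(P0[...,2]<.19)&(abs(P0[...,0]-.645)<.022)&(abs(P0[...,1]-.008)<.02)&(I0.max(2)>110)
    b=m&m0; print(n,b.sum(),np.median(P0[b][:,2]),np.median(P[b][:,2]),np.mean((P-P0)[b][:,2]))
d,P,f,T=shot('side'); save('s2.png',cv2.resize(d['image'][135:255,200:330],None,fx=4,fy=4,interpolation=cv2.INTER_CUBIC))
E
```

```text
t 11.18 th 0.712 rad 124.4 tool-y-th 0.710 Ftan 0.92 Ftool [ 0.4 -0.9 -0.4] z 0.1764
t 11.60 th 0.782 rad 124.1 tool-y-th 0.775 Ftan 0.80 Ftool [-0.7 -0.8 -0.8] z 0.1760
scene 118 0.17465575382129156 0.17009386034346347 -0.004559582624827715
side 89 0.17386307503602072 0.16947599522569312 -0.004202263429800713
```

View pics/s2.png

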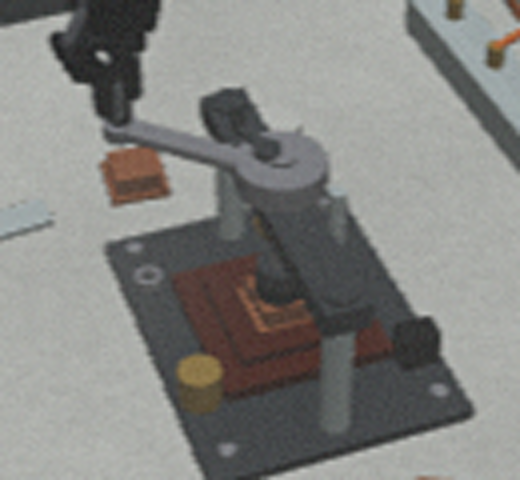

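The head has come down 4.4 mm (1.46 rad) with the pad still free, and the lever still points to the tightening side. I swing back and then feel for contact.

```bash

python3 -m inch '[[[-0.5,-10.9,0,0,0,-5],[-1.9,-21.7,0,0,0,-10],[-4.3,-32.4,0,0,0,-15],[-7.5,-42.8,0,0,0,-20],[-11.7,-52.8,0,0,0,-25]]]'>/dev/null; python3 t.py
python3 -m inch '[[[-0.5,-10.9,0,0,0,-5],[-1.9,-21.7,0,0,0,-10],[-4.3,-32.4,0,0,0,-15],[-7.5,-42.8,0,0,0,-20],[-11.7,-52.8,0,0,0,-25]]]'>/dev/null; python3 t.py
python3 -m inch '[[[-0.5,-10.9,0,0,0,-5],[-1.9,-21.7,0,0,0,-10],[-4.3,-32.4,0,0,0,-15],[-7.5,-42.8,0,0,0,-20],[-11.7,-52.8,0,0,0,-25]]]'>/dev/null; python3 t.py
python3 -m inch '[[[-0.1,4.4,0,0,0,2],[-0.3,8.7,0,0,0,4],[-0.7,13.1,0,0,0,6],[-1.2,17.4,0,0,0,8],[-1.9,21.7,0,0,0,10]]]'>/dev/null; python3 t.py
python3 -m inch '[[[-0.1,4.4,0,0,0,2],[-0.3,8.7,0,0,0,4],[-0.7,13.1,0,0,0,6],[-1.2,17.4,0,0,0,8],[-1.9,21.7,0,0,0,10]]]'>/dev/null; python3 t.py
python3 -m inch '[[[0,2.2,0,0,0,1],[-0.1,4.4,0,0,0,2],[-0.2,6.5,0.1,0,0,3],[-0.3,8.7,0.2,0,0,4],[-0.5,10.9,0.2,0,0,5]]]'>/dev/null; python3 t.py
```

```text
t 12.17 th 0.338 rad 123.7 tool-y-th 0.335 Ftan -1.07 Ftool [-0.6  1.1 -0.3] z 0.1761
t 12.58 th -0.103 rad 123.8 tool-y-th -0.102 Ftan -2.32 Ftool [-0.4  2.3 -1.2] z 0.1761
t 13.00 th -0.544 rad 124.2 tool-y-th -0.538 Ftan -0.53 Ftool [ 0.2  0.5 -0.3] z 0.1760
t 13.42 th -0.367 rad 123.8 tool-y-th -0.357 Ftan 1.50 Ftool [ 0.3 -1.5  1.5] z 0.1759
t 13.83 th -0.191 rad 123.7 tool-y-th -0.182 Ftan 1.94 Ftool [-0.5 -1.9  2.3] z 0.1758
t 14.25 th -0.101 rad 123.5 tool-y-th -0.096 Ftan 3.15 Ftool [ 1.1 -3.2  2.6] z 0.1756
```

```bash

python3 -m inch '[[[0,2.2,0.1,0,0,1],[-0.1,4.4,0.1,0,0,2],[-0.1,4.4,0.1,0,0,2],[-0.1,4.4,0.1,0,0,2]]]'>/dev/null; python3 t.py
python3 -m inch '[[[0,2.2,0.1,0,0,1],[-0.1,4.4,0.1,0,0,2],[-0.1,4.4,0.1,0,0,2],[-0.1,4.4,0.1,0,0,2]]]'>/dev/null; python3 t.py
python3 -m inch '[[[0,2.2,0.1,0,0,1],[-0.1,4.4,0.1,0,0,2],[-0.1,4.4,0.1,0,0,2],[-0.1,4.4,0.1,0,0,2]]]'>/dev/null; python3 t.py
```

```text
t 14.58 th -0.063 rad 123.5 tool-y-th -0.063 Ftan 2.39 Ftool [-0.2 -2.4  0.9] z 0.1756
t 14.92 th -0.028 rad 123.4 tool-y-th -0.028 Ftan 3.06 Ftool [-0.3 -3.1  2.4] z 0.1755
t 15.25 th 0.008 rad 123.4 tool-y-th 0.007 Ftan 3.34 Ftool [ 0.9 -3.3  2.1] z 0.1754
```

```bash

python3 -m inch '[[[0,2.2,0.1,0,0,1],[-0.1,4.4,0.1,0,0,2],[-0.2,6.5,0.2,0,0,3],[-0.3,8.7,0.2,0,0,4],[-0.3,8.7,0.2,0,0,4]]]'>/dev/null; python3 t.py
python3 -m inch '[[[0,2.2,0.1,0,0,1],[-0.1,4.4,0.1,0,0,2],[-0.1,4.4,0.1,0,0,2],[-0.1,4.4,0.1,0,0,2]]]'>/dev/null; python3 t.py
python3 -m inch '[[[0,2.2,0.1,0,0,1],[-0.1,4.4,0.1,0,0,2],[-0.1,4.4,0.1,0,0,2],[-0.1,4.4,0.1,0,0,2]]]'>/dev/null; python3 t.py
```

```text
t 15.67 th 0.078 rad 123.4 tool-y-th 0.078 Ftan 4.31 Ftool [-0.3 -4.3  2.7] z 0.1752
t 16.00 th 0.112 rad 123.4 tool-y-th 0.112 Ftan 5.55 Ftool [ 0.5 -5.5  1. ] z 0.1751
t 16.33 th 0.147 rad 123.4 tool-y-th 0.147 Ftan 5.40 Ftool [ 0.  -5.4  0.9] z 0.1750
```

```bash

python3 -m inch '[[[0,1.1,0,0,0,0.5],[0,2.2,0.1,0,0,1]]]'>/dev/null; python3 t.py
python3 -m inch '[[[0,1.1,0,0,0,0.5],[0,2.2,0.1,0,0,1]]]'>/dev/null; python3 t.py
python3 -m inch '[[[0,1.1,0,0,0,0.5],[0,2.2,0.1,0,0,1]]]'>/dev/null; python3 t.py
python3 -m inch '[[[0,0,0,0,0,0]]]'>/dev/null; python3 t.py
python3 -m inch '[[[0,0,0,0,0,0]]]'>/dev/null; python3 t.py
```

```text
t 16.50 th 0.163 rad 123.4 tool-y-th 0.165 Ftan 6.11 Ftool [-0.1 -6.1 -0.1] z 0.1749
t 16.67 th 0.180 rad 123.4 tool-y-th 0.183 Ftan 6.91 Ftool [ 0.1 -6.9 -0.3] z 0.1749
t 16.83 th 0.198 rad 123.4 tool-y-th 0.200 Ftan 6.76 Ftool [ 0.8 -6.8 -1.5] z 0.1748
t 16.92 th 0.199 rad 123.4 tool-y-th 0.200 Ftan 6.30 Ftool [-0.2 -6.3 -0.2] z 0.1749
t 17.00 th 0.199 rad 123.4 tool-y-th 0.199 Ftan 6.30 Ftool [-0.7 -6.3  0.1] z 0.1748
```

```bash

python3 -m inch '[[[0,1.1,0,0,0,0.5],[0,2.2,0.1,0,0,1]]]'>/dev/null; python3 t.py
python3 -m inch '[[[0,1.1,0,0,0,0.5],[0,2.2,0.1,0,0,1]]]'>/dev/null; python3 t.py
python3 -m inch '[[[0,1.1,0,0,0,0.5],[0,2.2,0.1,0,0,1]]]'>/dev/null; python3 t.py
```

```text
t 17.17 th 0.215 rad 123.4 tool-y-th 0.217 Ftan 7.67 Ftool [ 0.5 -7.7 -1.4] z 0.1748
t 17.33 th 0.233 rad 123.4 tool-y-th 0.235 Ftan 7.45 Ftool [ 0.4 -7.5 -2.6] z 0.1747
t 17.50 th 0.251 rad 123.5 tool-y-th 0.252 Ftan 7.26 Ftool [ 0.3 -7.3 -1.9] z 0.1747
```

A fit over the readings gives about 7.8 N at this angle, so I let go and retreat.

```bash

python3 -m inch '[[[0,0,0,0,0,0],[0,0,0,0,0,0],[0,0,0,0,0,0],[0,0,0,0,0,0]]]' 45 >/dev/null; python3 t.py
python3 -m inch '[[[0,0,-15,0,0,0],[0,0,-40,0,0,0],[0,0,-70,0,0,0],[0,0,-100,0,0,0],[0,0,-100,0,0,0]]]'>/dev/null
python3 -m inch '[[[40,0,0,0,0,0],[80,0,0,0,0,0],[120,0,0,0,0,0],[120,0,0,0,0,0],[120,0,0,0,0,0]]]'| grep -E 'time|pos|force:'
python3 -c "
from h import *
d,P,f,T=shot('scene'); save('s3.png',cv2.resize(d['image'][130:330,120:380],None,fx=3,fy=3,interpolation=cv2.INTER_CUBIC))
m=(P[...,2]>.185)&(P[...,2]<.22)&(abs(P[...,0]-.6)<.1)&(abs(P[...,1]-.03)<.06);p=P[m]
for a in (p[p[:,0]<.56],p[p[:,0]>.56]): print(len(a),np.median(a,0))"
```

```text
t 17.83 th 0.258 rad 123.5 tool-y-th 0.251 Ftan 1.79 Ftool [ 0.  -1.8  1.2] z 0.1744
time_s: 18.67
eef_pos: [0.4011, 0.08, 0.2749]
force: [0.6, 0.2, 1.7]
grip_force: 0.0
97 [0.52020217 0.0323132  0.19920379]
23 [0.60357119 0.03931547 0.19099386]
```

View pics/s3.png

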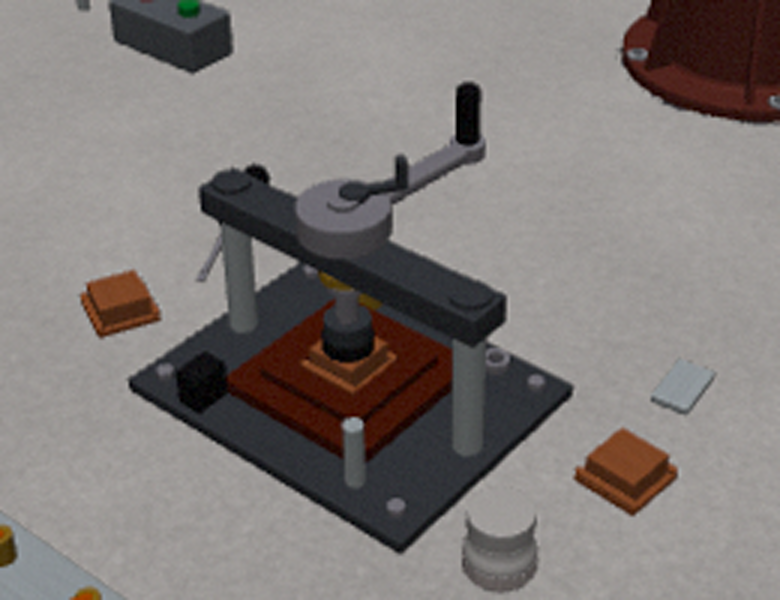

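The pad is on the module, the lever is at (400,175) on the tightening side, and the robot is clear of everything. I hand the job in.

```bash
python3 -c "
from station import r
print(r.sign_off())"
```

```text
the job is handed in; nothing more can be done
None
```

The module is clamped at about 7.8 N handle pull (estimated from noisy readings of 7.3–7.7 N), the lever is left on the tightening side, the robot is clear, and the job was handed in after about 19 s of robot time.

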